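# Seat the fixture plate and hold the spring gauge on its check spot

## Task

Lower the aluminium fixture plate with the black handle over the two brass locating pins of the machine's bed until it rests flush (either way round), then let go of it. Then take the yellow-capped gauge out of its blue stand and hold it upright on the plate's red spot, pressing gently so that its spring tip is about half-way in; finish still holding it there, with nothing put down. Do not drop the plate or ram the gauge, and leave the bottle, the parts tray and the screwdriver where they are.

Things in the scene. Friction and masses are not known exactly. Their poses are not given: they have to be found in the camera images.
- plate: Loose aluminium plate 160 (x) x 110 (y) x 10 mm, 0.4 to 0.65 kg, copper slots and a red spot on top. Origin: centre of its underside, z up. Through holes of 12.5 mm diameter at x = +70 and -70 mm, y = 0. At its centre a black handle bar 70 (x) x 14 (y) mm, 36 to 52 mm above the underside, on two 12 mm square posts at x = +27 and -27 mm. Starts flat on the work surface, left or right of the bed.
- spot (a point): Centre of the red spot, 16 mm in diameter with a white rim (24 mm), on the plate's upper face, at x = +45, y = +34, z = 10 mm in the plate's frame.
- bed: Fixed white bed of the dispensing machine, 210 (x) x 140 (y) mm, with a dark pad on top, 20 mm high. Origin: centre of its underside on the work surface. Two fixed brass pins at x = +70 and -70 mm, y = 0: 10 mm in diameter, standing 18 mm above the pad, the last 6 mm tapering to 4 mm diameter.
- bed_seat (a point): Centre of the bed's upper face (pad, 20 mm above the work surface), midway between the pins; the seated plate's origin lies here, with the plate's x axis along the bed's x axis (either way round).
- gauge: Loose gauge, 0.18 kg, upright in the blue stand. Origin: centre of the underside of its dark collar (44 x 44 x 8 mm), z up along it. Above, a grey square handle 28 x 28 mm (faces across x and y), 8 to 78 mm above the origin, to grip; yellow cap to 84 mm. Below, a round nose of 24 mm diameter to 30 mm below the origin, then a thin spring tip with a red 8 mm ball end.
- gauge_tip (a point): Lowest point of the gauge's red ball tip: 52 mm below the gauge's origin when the tip is fully out, moving with the tip as it is pressed in.
- plunger (a joint): How far the gauge's spring tip is pressed in, in m: 0 fully out, 0.012 fully in. The spring needs 1.8 N to start, and 0.3 N more for each mm (3.6 N half-way).
- stand: Fixed blue gauge stand 90 x 90 mm, 70 mm high, with an open square top hole 32 mm wide. Origin: centre of its underside. The gauge's collar rests on its top, with the nose and tip hanging freely in the hole; lift the gauge straight up by 55 mm or more to clear it.
- bottle: Bystander: amber bottle with a white cap, 52 mm in diameter, 110 mm high, origin at the centre of its underside.
- tray: Bystander: green tray of brass pins, 75 x 110 x 25 mm, origin at the centre of its underside.
- driver: Bystander: red-handled screwdriver, 160 mm long, lying along its x axis, crosswise to the robot; origin near its middle.

How it is judged:
By the outcome, as a careful person would: the job done as asked, in the order asked, and still so for the second after the job is handed in, while the arm keeps its last pose, push and grip.
It also fails if it takes over 59 s, if anything falls off the work surface, if the arm or the gripper's body presses on something with over 40 N, if the wrist force passes 120 N, or if a joint passes its speed limit or range.

## Robot

A 6-joint arm with a two-finger parallel gripper is mounted at the origin on the work surface. World frame = base frame: x ahead of the robot, y to its left, z up, the work surface at z = 0. Lengths are in m, angles in rad, forces in N, time in s.
With the tool pointing down it reaches from about 0.35 to 0.725 m from the base axis. Payload 6 kg.
Tool frame: the origin (TCP) lies midway between the tips of the shut fingers; the grasp point (between the pads) lies r.pinch_z behind it (r.pinch_z is the distance from the TCP to the grasp point, in m); z points along the fingers, x is the direction in which the jaws open and shut, and the axes are right-handed (so a half turn about z gives the same grasp; the last joint's range is limited). The gripper opens to 85 mm and grips with 20 to 120 N. Pads are 22 mm wide; open, the fingers measure 114 mm over their backs; the gripper's body (76 mm by 85 mm) begins 54 mm behind the grasp point. The pads swing forward as they close: fully open they stand 13 mm farther back than shut.
Start: joints at [-0.776, 0.04, 0.085, 0, -1.615, -0.334], TCP at [0.267, -0.537, 0.231] pointing down, gripper open.
Joint ranges: [-2.56, 2.56], [-1.29, 2.01], [-1.08, 1.49], [-3.29, 1.98], [-2.81, -0.18], [-2.99, 2.99]. Speed limits (rad/s): [2.57, 2.57, 3.01, 3.14, 3.14, 3.14].

## Interface

Orientations are given as a unit quaternion [x, y, z, w].
In Python, from rig import r gives the robot as it stands. Calls block until the motion is done:
- r.reach(position, orientation): joint-space move of the TCP to a pose.
- r.move_linear(position, attitude=None, rate=0.15): straight line of the TCP; attitude=None keeps the orientation; rate is the mean speed in m/s.
- r.move_j(angles): joint-space move.
- r.move_gripper(opening, f_grip=None): opening from 0.0 (shut) to 1.0 (fully open); f_grip is the grip in N (None keeps the last); returns when the fingers have stopped.
- r.sleep(seconds).
- r.solve_ik(position, orientation): joint angles nearest the present ones, or None.
- r.capture(name): name is "scene" or "top"; returns the picture (480x640x3 uint8, blue, green, red); there is no depth.
- r.camera_params(name): a dict with "mtx" (3x3 intrinsics, pixels), "cam_to_world" (4x4, takes a point from camera to world coordinates). Camera axes: x right, y down, z forward; pixel columns grow to the right and rows downward; lengths in m; the calibration is good to about 2 mm. A picture is of the moment at which its call begins. camera_params takes no time and is no camera call.
A pose or a line that the arm cannot do raises r.PlanningError and nothing moves.
- r.sign_off(): hands the job in, once; it reports no verdict.
Trained networks look in the newest picture that a camera, given by its name, has taken for a name from the list of things; names that differ only in an ending like _2 or _b are one class to them, and where a whole thing is asked for, a point or a joint stands for the part that bears it (a point fixed in the world has none). Each returns a list of dicts, best first, with "confidence" (0 to 1); they miss things now and then, are a little off and sometimes report something else, mostly with a low value. They report only what shows in the picture. A call takes as long as a camera call.
- r.masks_of(label, camera): "mask" (480x640 bool, what is visible of it) and "bbox" ([left, top, right, bottom] in pixels, round what is visible of it).
Readings, each from a call of its own:
- r.read_clock(): time.
- r.read_joint_pos(): joint angles.
- r.read_dq(): joint speeds.
- r.read_joint_efforts(): joint torques, N m.
- r.read_position(): TCP position.
- r.read_ee_rot(): TCP orientation.
- r.read_ft_force(): force on the tool from outside, world axes, zero at the start.
- r.read_moment(): the same for the moment, N m.
- r.read_gripper_width(): opening from 0.0 (shut) to 1.0 (fully open).
Only numpy, scipy, OpenCV 4.12 (cv2) and the standard library are available. Lean on these libraries where they do the work, as an engineer would, in place of code of your own. Each camera call takes 0.05 s, during which the arm holds its last target. There are 200 camera calls.

## Working session

There is one attempt and no reset: what is moved stays moved. The work goes in short steps, each a Python script; the robot and the scene stay as the last script left them, time stands still between calls to the robot, and variables do not carry over. Pictures are saved under pics/ and viewed, about 8 in all and at most 12, crops included, and the job is handed in when it is done.

```bash
mkdir -p pics; ls
python3 - <<'E'
from rig import r
import cv2,numpy as np
for n in("scene","top"):
    im=r.capture(n); cv2.imwrite(f"pics/{n}0.png",im)
    p=r.camera_params(n); print(n,np.round(p["mtx"],1).tolist(),np.round(p["cam_to_world"],4).tolist())
    for l in("plate","bed","gauge","stand","bottle","tray","driver","spot"):
        for d in r.masks_of(l,n)[:2]: print(l,round(d["confidence"],2),np.round(d["bbox"]).tolist(),int(d["mask"].sum()))
print(r.read_clock(),r.pinch_z,r.read_ee_rot(),r.read_ft_force())
E
```

```text
pics
scene [[453.1, 0.0, 318.5], [0.0, 453.1, 241.6], [0.0, 0.0, 1.0]] [[0.7537, 0.4737, -0.4557, 1.0058], [0.6572, -0.5504, 0.5149, -0.4134], [-0.007, -0.6875, -0.7261, 0.6669], [0.0, 0.0, 0.0, 1.0]]
plate 0.91 [82.0, 291.0, 194.0, 390.0] 5711
bed 0.66 [414.0, 215.0, 461.0, 264.0] 526
bed 0.64 [212.0, 202.0, 335.0, 279.0] 5697
gauge 0.93 [345.0, 105.0, 374.0, 148.0] 720
stand 0.56 [332.0, 136.0, 387.0, 181.0] 1445
bottle 0.66 [344.0, 106.0, 376.0, 157.0] 704
bottle 0.58 [255.0, 371.0, 294.0, 432.0] 1737
tray 0.83 [334.0, 269.0, 397.0, 337.0] 2587
tray 0.45 [214.0, 200.0, 334.0, 283.0] 5717
driver 0.61 [416.0, 217.0, 461.0, 265.0] 525
spot 0.88 [83.0, 292.0, 194.0, 389.0] 5677
top [[471.9, 0.0, 323.7], [0.0, 471.9, 238.8], [0.0, 0.0, 1.0]] [[-0.0299, -0.9836, 0.178, 0.4688], [-0.999, 0.0351, 0.0264, 0.0176], [-0.0322, -0.1771, -0.9837, 0.8755], [0.0, 0.0, 0.0, 1.0]]
plate 0.72 [482.0, 253.0, 555.0, 349.0] 5683
bed 0.67 [294.0, 230.0, 399.0, 362.0] 8784
gauge 0.57 [136.0, 299.0, 179.0, 331.0] 955
stand 0.73 [185.0, 158.0, 270.0, 169.0] 620
stand 0.52 [480.0, 253.0, 553.0, 346.0] 5649
bottle 0.97 [456.0, 131.0, 496.0, 172.0] 1057
bottle 0.18 [483.0, 253.0, 556.0, 344.0] 5542
tray 0.9 [311.0, 141.0, 374.0, 198.0] 2427
tray 0.68 [481.0, 253.0, 553.0, 349.0] 5481
driver 0.97 [184.0, 158.0, 267.0, 171.0] 654
spot 0.58 [481.0, 253.0, 554.0, 348.0] 5577
0.9 0.0187 [ 5.26938190e-01  8.49903608e-01  1.29684379e-05 -1.53857970e-05] [-0.39094329  0.41439078  0.35552137]
```

View pics/scene0.png

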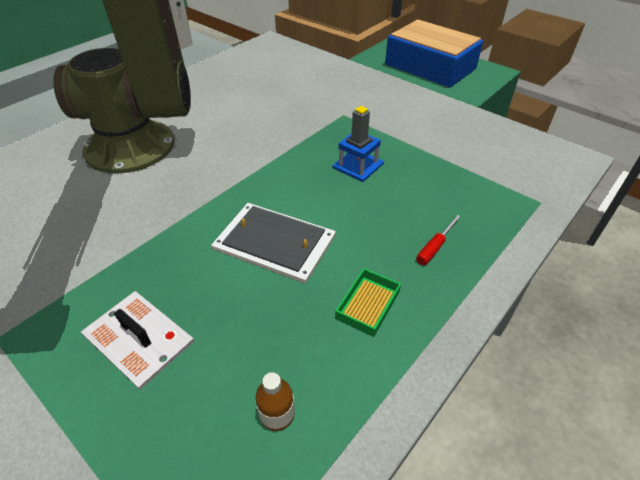

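View pics/top0.png

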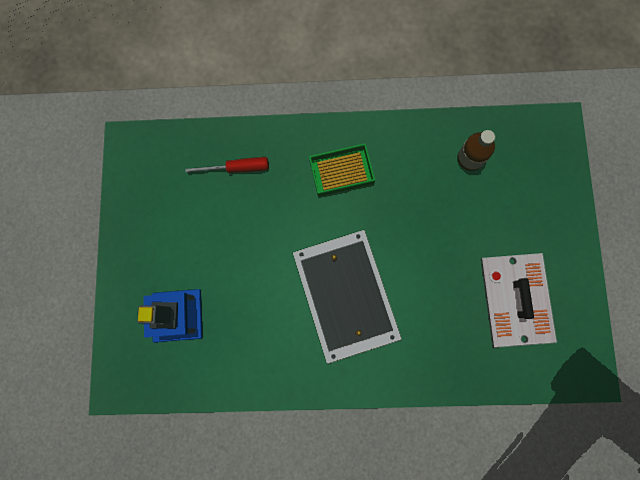

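The scene view shows the plate at (137,338), bed at (275,240) and gauge at (360,125). In the top view the plate's holes are at (513,261) and (524,339), the red spot at (496,276), the bed pins at (334,258) and (359,333), and the gauge cap at (146,314). Next I'll fit the box models to the silhouettes in both cameras.

```bash
cat > h.py <<'E'
from rig import r
import cv2,numpy as np
from scipy.optimize import minimize
from scipy.spatial.transform import Rotation as R
def cam(n):
    p=r.camera_params(n); return p["mtx"],np.linalg.inv(p["cam_to_world"])
def proj(P,c):
    q=(c[1][:3,:3]@np.atleast_2d(P).T).T+c[1][:3,3]; q=q@c[0].T; return q[:,:2]/q[:,2:]
def ray(uv,z,n):
    p=r.camera_params(n); T=p["cam_to_world"]; d=T[:3,:3]@np.linalg.solve(p["mtx"],[*uv,1]); o=T[:3,3]
    return o+d*(z-o[2])/d[2]
def box(a,b,z0,z1): return np.array([[x,y,z] for x in(-a/2,a/2) for y in(-b/2,b/2) for z in(z0,z1)])
def world(P,p): 
    c,s=np.cos(p[2]),np.sin(p[2]); return np.c_[P[:,0]*c-P[:,1]*s+p[0],P[:,0]*s+P[:,1]*c+p[1],P[:,2]]
S=4
def render(boxes,p,c,off,sz):
    m=np.zeros(sz,np.uint8)
    for b in boxes:
        q=(proj(world(b,p),c)-off+.5)*S-.5
        cv2.fillConvexPoly(m,cv2.convexHull(np.round(q*16).astype(np.int32)),255,cv2.LINE_AA,4)
    return m
def fit(boxes,items,p0):
    """items: list of (mask float 480x640, camera)"""
    data=[]
    for m,n in items:
        x,y,w,h=cv2.boundingRect((m>.3).astype(np.uint8)); x-=12;y-=12;w+=24;h+=24;x=max(x,0);y=max(y,0)
        t=cv2.resize(m[y:y+h,x:x+w].astype(np.float32),None,fx=S,fy=S,interpolation=cv2.INTER_LINEAR)
        data.append((t,cam(n),np.array([x,y])))
    def cost(v):
        p=p0+v*np.array([.01,.01,.1])
        return sum(np.abs(render(boxes,p,c,o,t.shape)/255.-t).sum()/t.sum() for t,c,o in data)
    best=None
    for k in range(2):
        v0=np.zeros(3) if best is None else best.x
        s=minimize(cost,v0,method="Nelder-Mead",options=dict(initial_simplex=v0+np.array([[0,0,0],[1,0,0],[0,1,0],[0,0,1]])*(1-.5*k),xatol=1e-3,fatol=1e-5))
        best=s
    return p0+best.x*np.array([.01,.01,.1]),best.fun
def nongreen(im,bbox,pad=6):
    f=im.astype(float); soft=np.clip((18-(f[...,1]-f[...,2])+10)/20,0,1)
    m=np.zeros(im.shape[:2]); l,t,rr,b=[int(v) for v in bbox]; m[t-pad:b+pad,l-pad:rr+pad]=soft[t-pad:b+pad,l-pad:rr+pad]
    k=cv2.connectedComponentsWithStats((m>.5).astype(np.uint8)); i=1+np.argmax(k[2][1:,4]); 
    big=cv2.dilate((k[1]==i).astype(np.uint8),np.ones((3,3)))
    m=m*big; cs,_=cv2.findContours((m>.5).astype(np.uint8),0,2)
    fill=np.zeros(m.shape,np.uint8); cv2.drawContours(fill,cs,-1,1,-1); fill=cv2.erode(fill,np.ones((3,3)))
    return np.maximum(m,fill)
def blob(im,bbox,cond):
    l,t,rr,b=[int(v) for v in bbox]; f=im.astype(float); w=np.zeros(im.shape[:2]); w[t:b,l:rr]=cond(f)[t:b,l:rr]
    ys,xs=np.nonzero(w); return np.array([xs.mean(),ys.mean()]),len(xs)
yellow=lambda f:(f[...,2]>120)&(f[...,1]>110)&(f[...,0]<80)
red=lambda f:(f[...,2]>110)&(f[...,1]<70)&(f[...,0]<70)
def tri(u1,u2):
    A,B=[],[]
    for uv,n in((u1,"scene"),(u2,"top")):
        p=r.camera_params(n); T=p["cam_to_world"]; d=T[:3,:3]@np.linalg.solve(p["mtx"],[*uv,1]); d/=np.linalg.norm(d)
        M=np.eye(3)-np.outer(d,d); A.append(M); B.append(M@T[:3,3])
    return np.linalg.lstsq(np.vstack(A),np.hstack(B),rcond=None)[0]
def down(yaw): # tool x axis along world direction yaw, z down
    x=np.array([np.cos(yaw),np.sin(yaw),0]); z=np.array([0,0,-1.]); return R.from_matrix(np.c_[x,np.cross(z,x),z]).as_quat()
E
cat > m.py <<'E'
from h import *
I={n:cv2.imread(f"pics/{n}0.png") for n in("scene","top")}
pl={"scene":[82,291,194,390],"top":[482,253,555,349]}; bd={"scene":[212,202,335,279],"top":[294,230,399,362]}
for nm,bb,bx in(("plate",pl,[box(.16,.11,0,.01)]),("bed",bd,[box(.21,.14,0,.02)])):
    ms={n:nongreen(I[n],bb[n]) for n in bb}
    uv=[(bb["top"][0]+bb["top"][2])/2,(bb["top"][1]+bb["top"][3])/2]
    q=ray(uv,.01,"top"); h=[(513,261),(524,339)] if nm=="plate" else [(334,258),(359,333)]
    d=ray(h[0],.01,"top")-ray(h[1],.01,"top"); p0=np.array([q[0],q[1],np.arctan2(d[1],d[0])])
    print(nm,"p0",p0.round(4),"hole dist",np.linalg.norm(d).round(4))
    for s in(["top"],["scene"],["top","scene"]):
        p,c=fit(bx,[(ms[n],n) for n in s],p0); print(s,p.round(4),round(c,4))
    P=p
    if nm=="plate":
        for n in I: 
            u,k=blob(I[n],bb[n],red); print("spot",n,k,ray(u,.01,n).round(4),"pred",world(np.array([[.045,.034,.01]]),P).round(4),"alt",world(np.array([[-.045,-.034,.01]]),P).round(4))
u1,k1=blob(I["scene"],[345,100,380,125],yellow);u2,k2=blob(I["top"],[130,299,180,331],yellow)
print("cap",u1,k1,u2,k2,tri(u1,u2).round(4))
E
python3 m.py
python3 -c "
import cv2;i=cv2.imread('pics/top0.png')
a=cv2.resize(i[280:350,120:215],None,fx=6,fy=6,interpolation=2);cv2.imwrite('pics/g.png',a)"
```

```text
plate p0 [ 0.4993 -0.306   0.038 ] hole dist 0.1396
['top'] [ 0.5027 -0.306   0.0463] 0.0188
['scene'] [ 0.502  -0.3089  0.0454] 0.0277
['top', 'scene'] [ 0.5026 -0.3075  0.0444] 0.0756
spot scene 38 [ 0.546 -0.273  0.01 ] pred [[ 0.546  -0.2716  0.01  ]] alt [[ 0.4591 -0.3435  0.01  ]]
spot top 71 [ 0.5387 -0.2859  0.01  ] pred [[ 0.546  -0.2716  0.01  ]] alt [[ 0.4591 -0.3435  0.01  ]]
bed p0 [0.518  0.0024 0.2853] hole dist 0.1431
['top'] [0.5198 0.0041 0.2767] 0.0251
['scene'] [0.5193 0.001  0.279 ] 0.1
['top', 'scene'] [0.5199 0.0028 0.277 ] 0.1388
cap [361.09375  109.359375] 64 [144.57065217 313.51086957] 184 [0.4917 0.3147 0.1492]
```

View pics/g.png

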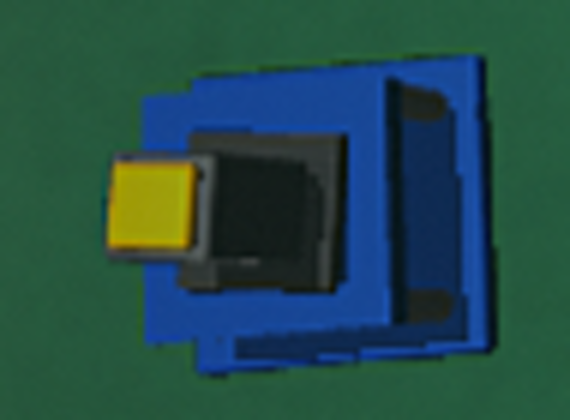

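The scene and top fits agree on the bed-to-plate offset to within 0.3 mm: plate (0.5025, -0.3075, 0.045) and bed (0.5197, 0.0027, 0.2775). The spot in the scene view matches the +x direction. The crop shows the gauge square in its stand, with the yellow cap at (150,205) and a yaw of about 0. I'll grasp the plate now.

```bash
python3 - <<'E'
from h import *
P=np.array([.5025,-.3075,.045]);B=np.array([.5197,.0027,.2775])
qa=down(P[2]+np.pi/2); g=.044-r.pinch_z
r.reach([P[0],P[1],.15],qa); print(r.read_joint_pos().round(3) if hasattr(r.read_joint_pos(),'round') else r.read_joint_pos())
print("F0",np.round(r.read_ft_force(),2))
r.move_linear([P[0],P[1],g],rate=.1); print("F",np.round(r.read_ft_force(),2))
r.move_gripper(0.0,f_grip=60); print("w",r.read_gripper_width(),np.round(r.read_ft_force(),2))
r.move_linear([P[0],P[1],g+.08],rate=.12); r.sleep(.2); print("F lift",np.round(r.read_ft_force(),2),"M",np.round(r.read_moment(),3),"w",r.read_gripper_width())
d=B-P
r.move_linear([B[0],B[1],g+.08],down(B[2]+np.pi/2),rate=.15)
print(r.read_clock(),np.round(r.read_position(),4),r.read_gripper_width())
for n in("scene","top"): cv2.imwrite(f"pics/{n}1.png",r.capture(n))
E
python3 -c "
import cv2,numpy as np
a=cv2.imread('pics/scene1.png')[150:300,180:380];b=cv2.imread('pics/top1.png')[210:360,260:460]
cv2.imwrite('pics/c1.png',cv2.resize(np.hstack([a,b]),None,fx=2,fy=2,interpolation=2))"
```

```text
[-0.21   0.017 -0.086  0.    -1.468 -1.316]
F0 [-0.55 -0.11 -0.01]
F [-0.11 -0.54 -0.95]
w 0.15827678902037878 [ 0.27 -0.2   1.05]
F lift [ 0.06 -1.25 -3.59] M [-0.007 -0.01   0.01 ] w 0.1501962439670244
7.475 [0.5197 0.0022 0.1053] 0.1519982551097283
```

View pics/c1.png

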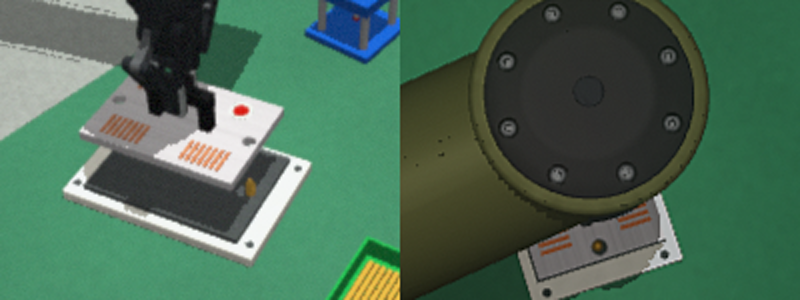

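The plate is held level over the bed, the red spot shows in the scene crop at (241,110), and the near pin and hole line up in the top crop at (598,246). I'll lower it in steps, watching the force.

```bash
python3 - <<'E'
from h import *
x,y=.5197,.0027; g=.044-r.pinch_z
r.move_linear([x,y,g+.042],rate=.1); r.sleep(.2)
f0=np.array(r.read_ft_force()); print(f0.round(2))
for n in("scene","top"): cv2.imwrite(f"pics/{n}2.png",r.capture(n))
for z in np.arange(.038,.0195,-.002):
    r.move_linear([x,y,g+z],rate=.04); f=np.array(r.read_ft_force())-f0
    print(round(z,3),f.round(1),np.round(r.read_moment(),2),np.round(r.read_position(),4))
    if np.linalg.norm(f)>12: break
print(r.read_clock())
E
python3 -c "
import cv2,numpy as np
a=cv2.imread('pics/scene2.png')[180:290,200:350];b=cv2.imread('pics/top2.png')[270:380,280:430]
cv2.imwrite('pics/c2.png',cv2.resize(np.hstack([a,b]),None,fx=2.6,fy=2.6,interpolation=2))"
```

```text
[-0.25  0.   -4.57]
0.038 [ 1.   1.  -0.3] [-0.04 -0.01 -0.04] [0.5194 0.0027 0.0628]
0.036 [0.5 0.  0.4] [0.02 0.02 0.03] [0.5196 0.0027 0.0611]
0.034 [ 0.4 -0.7  1.2] [ 0.    0.03 -0.02] [0.5196 0.0027 0.0591]
0.032 [ 1.3 -0.7 -0. ] [ 0.02 -0.01 -0.01] [0.5196 0.0027 0.0571]
0.03 [0.6 0.  1.5] [-0.03 -0.   -0.01] [0.5196 0.0027 0.0551]
0.028 [0.1 0.3 0.8] [ 0.04 -0.03 -0.  ] [0.5196 0.0027 0.053 ]
0.026 [ 0.  -0.9  0.8] [ 0.02 -0.01 -0.02] [0.5196 0.0027 0.0511]
0.024 [-0.2 -0.2  1.8] [ 0.04  0.   -0.02] [0.5196 0.0027 0.0491]
0.022 [0.4 0.3 0.4] [-0.02  0.02 -0.01] [0.5196 0.0027 0.0471]
0.02 [1.3 0.4 1.5] [ 0.06 -0.18  0.  ] [0.52   0.0027 0.0455]
10.9083
```

View pics/c2.png

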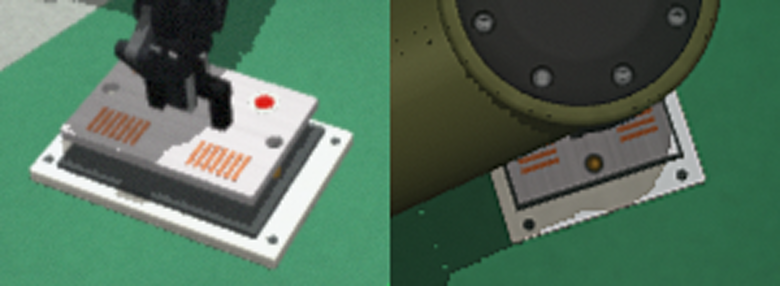

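Force is near zero all the way down, so the pins entered the holes cleanly. I'll seat it with a light push, release, retreat and look.

```bash
cat > m2.py <<'E'
from h import *
x,y=.5197,.0027; g=.044-r.pinch_z
for z in(.019,.018,.017,.016):
    r.move_linear([x,y,g+z],rate=.03); f=np.array(r.read_ft_force()); print(z,f.round(1),np.round(r.read_moment(),2),r.read_position()[2].round(4))
    if f[2]>6: break
r.move_gripper(.55); r.sleep(.1); print("released",np.round(r.read_ft_force(),2),r.read_gripper_width())
r.move_linear([x,y,.13],rate=.15)
r.reach([.43,.2,.26],down(.04+np.pi/2))
print(r.read_joint_pos(),r.read_clock())
I={}
for n in("scene","top"):
    I[n]=r.capture(n); cv2.imwrite(f"pics/{n}3.png",I[n])
    for l in("gauge","plate"): print(n,l,[(round(d["confidence"],2),d["bbox"]) for d in r.masks_of(l,n)[:1]])
E
python3 m2.py
cat > m3.py <<'E'
from h import *
for n in("scene","top"):
    I=cv2.imread(f"pics/{n}0.png"); gm=None
E
python3 -c "
import cv2,numpy as np
a=cv2.imread('pics/scene3.png')[90:290,200:420];b=cv2.imread('pics/top3.png')[200:400,200:420]
cv2.imwrite('pics/c3.png',cv2.resize(np.hstack([a,b]),None,fx=1.8,fy=1.8,interpolation=2))"
```

```text
0.019 [-5.2  1.   6.1] [ 0.34  1.51 -0.02] 0.0455
released [ 0.06 -0.53 -0.06] 0.5533928072946285
[ 8.61711925e-01 -2.91672937e-01 -1.66916592e-01 -2.99828767e-04
 -1.69757625e+00 -2.39229030e+00] 13.4
scene gauge [(0.8, [345.3, 106.2, 376.5, 145.9])]
scene plate [(0.6, [225.7, 204.7, 325.0, 268.3])]
top gauge [(0.67, [135.9, 300.1, 176.7, 329.4])]
top plate [(0.84, [302.5, 245.6, 388.9, 349.4])]
```

View pics/c3.png

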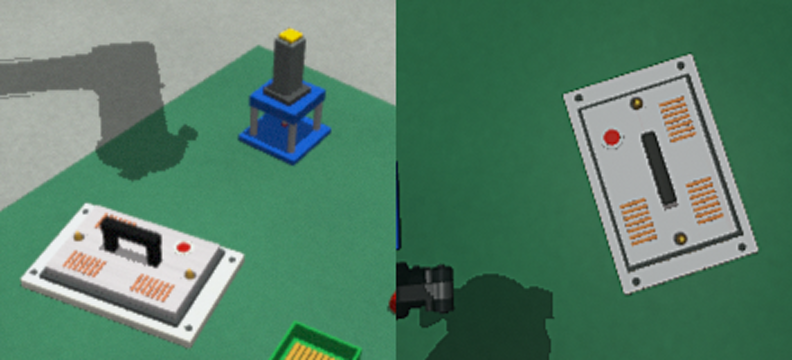

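The plate is seated with both pins poking through its holes: in the top crop the pins are at (636,103) and (681,239), with the red spot at (611,138). Next come a flushness check by relative triangulation, the spot position and the gauge fit.

```bash
cat > m3.py <<'E'
from h import *
red=lambda f:(f[...,2]>110)&(f[...,2]-f[...,1]>110)&(f[...,2]-f[...,0]>90)
L=lambda n,k:cv2.imread(f"pics/{n}{k}.png")
for k,bs,bt in((0,[160,325,182,346],[487,266,505,287]),(3,[293,219,311,236],[312,268,328,286])):
    us,ks=blob(L("scene",k),bs,red);ut,kt=blob(L("top",k),bt,red)
    print("spot",k,us.round(1),ks,ut.round(1),kt,tri(us,ut).round(4),[ray(us,.01 if k==0 else .03,"scene").round(4).tolist(),ray(ut,.01 if k==0 else .03,"top").round(4).tolist()])
print("pred",world(np.array([[.045,.034,.03]]),[.5197,.0027,.2775]).round(4))
# plate top-face fit (bright/copper/black interior) in image 3
B=np.array([.5197,.0027,.2775]); 
o={n:L(n,3) for n in("scene","top")}
for n in o:
    o[n]=cv2.resize(o[n],None,fx=4,fy=4,interpolation=2)
    for z,c in((.03,(0,0,255)),(.02,(255,0,0))):
        b=B.copy(); b[1]+= -.0015 if n=="scene" else .0015
        q=proj(world(np.array([[x,y,z] for x,y in((-.08,-.055),(.08,-.055),(.08,.055),(-.08,.055))]),b),cam(n)); cv2.polylines(o[n],[np.round((q+.5)*4).astype(int)],True,c,1)
cv2.imwrite("pics/c4.png",np.hstack([o["scene"][195*4:285*4,210*4:310*4],o["top"][230*4:320*4,295*4:395*4]]))
# gauge
gb=[box(.028,.028,.078,.154),box(.044,.044,.070,.078)]
M={}
for n in("scene","top"):
    r.capture(n); M[n]=r.masks_of("gauge",n)[0]["mask"].astype(float)
for s in(["top"],["scene"],["top","scene"]):
    p,c=fit(gb,[(M[n],n) for n in s],np.array([.4917,.3147,.04])); print(s,p.round(4),round(c,4))
E
python3 m3.py
```

```text
spot 0 [169.5 334.9] 47 [496.1 275.8] 42 [ 0.5455 -0.2717  0.0086] [[0.5458, -0.2727, 0.01], [0.5459, -0.2704, 0.01]]
spot 3 [301.5 227.2] 24 [319.6 275.9] 46 [0.5536 0.0486 0.028 ] [[0.5542, 0.046, 0.03], [0.5543, 0.0496, 0.03]]
pred [[0.5537 0.0477 0.03  ]]
['top'] [ 0.4933  0.3145 -0.0379] 0.124
['scene'] [0.4936 0.3073 0.1631] 0.109
['top', 'scene'] [ 0.4926  0.3111 -0.0119] 0.2918
```

View pics/c4.png

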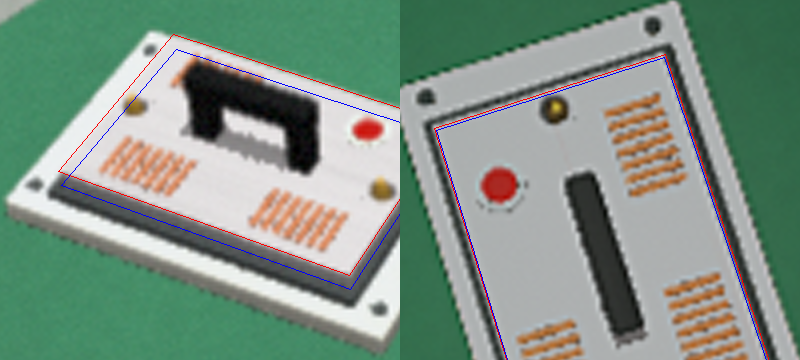

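Plate flush: the z=0.03 outline (red) follows its top edge, and the spot rose 19.4 mm against the expected 20. The two spot estimates agree at about (0.554, 0.048). On the gauge, x is firm and y is uncertain, so I'll jaw along y.

Run:
```python
from h import *
ys=[]
for a,b,z in(((153.3,342),(201.7,338),.005),((153.3,292.5),(200,289.5),.005),((144.2,295.8),(185,293),.07),((144.2,337.2),(186.7,334.2),.07)):
    d=ray(b,z,"top")-ray(a,z,"top"); ys.append(np.arctan2(d[0],-d[1]))
print(np.round(ys,3)); yaw=float(np.mean(ys))
X,Y=.493,.3125; q=down(yaw+np.pi/2)
def F(n=8):
    a=[]
    for _ in range(n): a.append(r.read_ft_force()); r.sleep(.02)
    return np.mean(a,0).round(2)
r.move_gripper(1.0); r.reach([X,Y,.22],q); 
r.move_linear([X,Y,.112-r.pinch_z],rate=.12); print("F",F(4))
r.move_gripper(0.,f_grip=60); print("w",r.read_gripper_width(),F(4),np.round(r.read_position(),4))
r.move_linear([X,Y,.112-r.pinch_z+.11],rate=.12); r.sleep(.2); print("lift",F(),"w",r.read_gripper_width(),r.read_clock(),np.round(r.read_position(),4))
for n in("scene","top"): cv2.imwrite(f"pics/{n}5.png",r.capture(n))
a=cv2.imread('pics/scene5.png')[20:200,260:460]; cv2.imwrite('pics/c5.png',cv2.resize(a,None,fx=3,fy=3,interpolation=2))
```

```text
[0.051 0.031 0.036 0.039]
F [ 0.42 -0.31 -0.3 ]
w 0.326908564294224 [ 0.75 -0.42  1.21] [0.4932 0.3125 0.0936]
lift [ 0.07 -0.17 -1.95] w 0.32999156501465454 18.2667 [0.4929 0.3125 0.203 ]
```

View pics/c5.png

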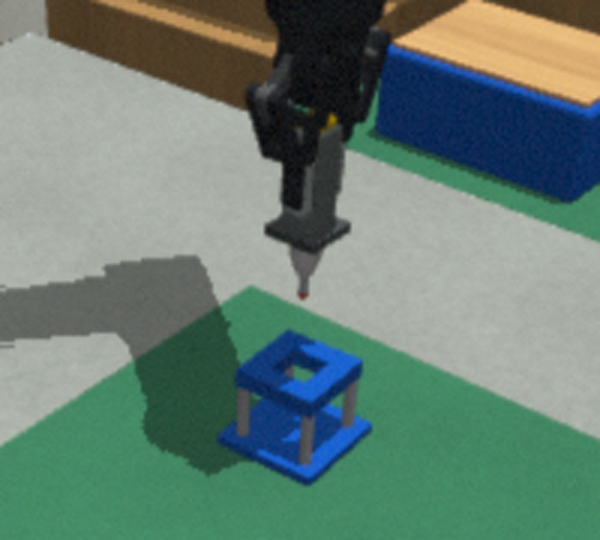

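The gauge is out and upright with its ball tip at crop (303,296), and the stand is empty. I'll move over the spot and check tip against spot.

```bash
cat > m6.py <<'E'
from h import *
r.move_linear([.554,.0478,.203],rate=.2); r.move_linear([.554,.0478,.0236+.052+.042],rate=.1); r.sleep(.3)
for n in("scene","top"): cv2.imwrite(f"pics/{n}6.png",r.capture(n))
print(r.read_position(),r.read_clock(),r.read_gripper_width())
im=cv2.imread("pics/scene6.png")
zt=r.read_position()[2]-.0236-.052+.004
redb=lambda f:(f[...,2]>70)&(f[...,2]>1.8*f[...,1])&(f[...,2]>1.8*f[...,0])
f=im.astype(float); m=redb(f); m[:200]=0;m[245:]=0;m[:,:285]=0;m[:,325:]=0
k=cv2.connectedComponentsWithStats(m.astype(np.uint8))
for i in range(1,k[0]): print(k[2][i].tolist(),k[3][i].round(1),"as tip",ray(k[3][i],zt,"scene").round(4),"as spot",ray(k[3][i],.03,"scene").round(4))
print("spot before",ray((301.5,227.2),.03,"scene").round(4),"tip expected px",proj([[*r.read_position()[:2],zt]],cam("scene")).round(1))
a=im[175:255,255:355]; cv2.imwrite('pics/c6.png',cv2.resize(a,None,fx=7,fy=7,interpolation=2))
E
python3 m6.py
```

```text
[0.55405234 0.04782427 0.11776542] 21.275 0.32528490943700594
[301, 222, 2, 1, 2] [301.5 222. ] as tip [0.5559 0.045  0.0462] as spot [0.5442 0.057  0.03  ]
[298, 225, 8, 5, 28] [301.5 227. ] as tip [0.5654 0.0347 0.0462] as spot [0.5539 0.0464 0.03  ]
spot before [0.5543 0.046  0.03  ] tip expected px [[301.8 220.8]]
```

View pics/c6.png

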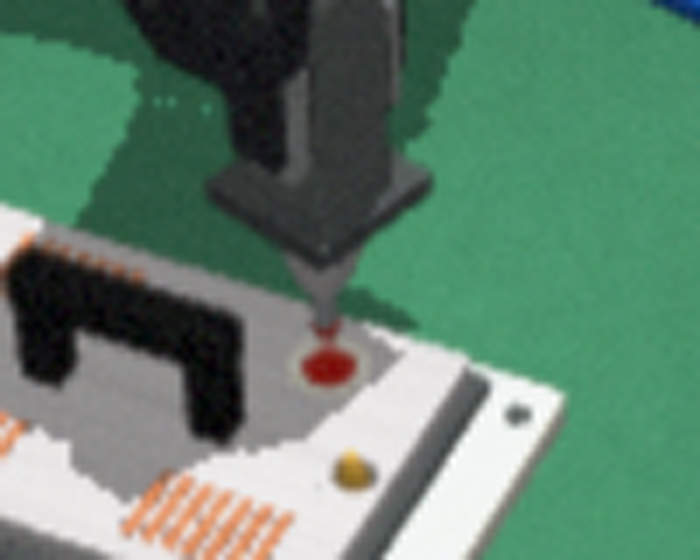

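The tip at crop (326,328) is in line with the spot at (329,367), agreeing to within about 1 mm. Next I'll press in gently, checking force and geometry.

```bash
cat > m7.py <<'E'
from h import *
def F(n=12):
    a=[]
    for _ in range(n): a.append(r.read_ft_force()); r.sleep(.02)
    return np.mean(a,0)
x,y=.554,.0478; f0=F(20); print("f0",f0.round(2))
t0=.0236+.052+.03   # TCP at expected contact
for d in(-.002,.0,.001,.002,.003,.004,.005,.006):
    r.move_linear([x,y,t0-d],rate=.02); f=F()-f0; print(round(d*1e3,1),f.round(2),round((t0-r.read_position()[2])*1e3,2))
    if f[2]>4.5: break
print(r.read_clock(),np.round(r.read_position(),4),r.read_gripper_width())
E
python3 m7.py
```

```text
f0 [-0.    0.07 -1.78]
-2.0 [ 0.18 -0.11 -0.01] -2.18
0.0 [-0.13  0.07  0.1 ] 0.04
1.0 [-0.7   0.02  2.19] 0.79
2.0 [-0.48  0.1   2.3 ] 1.93
3.0 [-0.17 -0.    3.1 ] 2.94
4.0 [-0.34 -0.01  3.34] 3.95
5.0 [-0.27  0.23  3.38] 4.96
6.0 [-0.39 -0.14  3.52] 5.97
25.6083 [0.554  0.0478 0.0996] 0.32714270689937597
```

Run:
```python
from h import *
a=[]
for _ in range(30): a.append(r.read_ft_force()); r.sleep(.02)
print(np.mean(a,0)-[0,.07,-1.78],r.read_ee_rot())
for n in("scene","top"): cv2.imwrite(f"pics/{n}8.png",r.capture(n))
im=cv2.imread("pics/scene8.png"); cv2.imwrite('pics/c8.png',np.hstack([cv2.resize(im[165:265,225:350],None,fx=4,fy=4,interpolation=2),cv2.resize(im,(300,400))]))
```

```text
[-0.23203236 -0.15231586  3.57603922] [6.93016267e-01 7.20921946e-01 3.53389965e-05 9.45502899e-06]
```

View pics/c8.png

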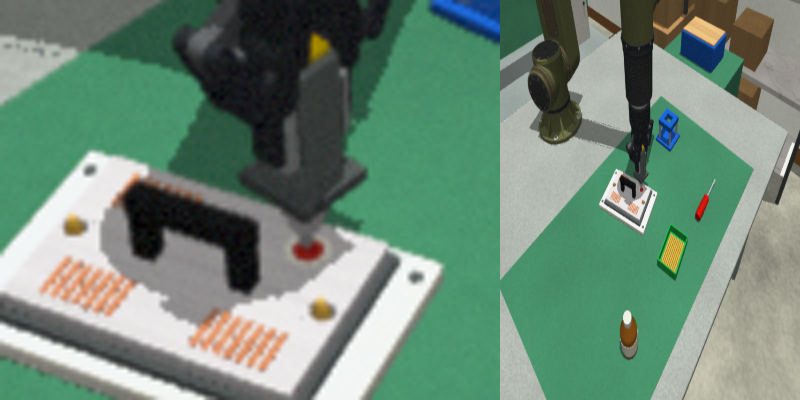

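The tip sits within the red spot at crop (308,250), the gauge is upright, the plate is seated and the bystanders haven't moved. The push is 3.58 N against 3.6 N at half-way, so I'm handing in.

```bash
python3 -c "
from rig import r
print(r.read_clock()); r.sign_off()"
```

```text
26.2083
the job is handed in; nothing more can be done
```

The plate is on the bed's two pins and released. The gauge is held upright on the red spot with its spring tip about half-way in, and the job was handed in at 26.2 s.

- **Plate:** It went over the pins with almost no force, seated with a light 6 N push, and was let go. Afterwards both pins showed through the holes, and the red spot measured 19.4 mm higher than at the start (20 mm expected), so it is flush.
- **Gauge:** It was lifted straight up out of the stand. I pressed it 6.0 mm past the expected contact height, and the averaged push was 3.58 N against 3.6 N for half-way. The last picture shows the tip inside the red spot.
- **Bystanders:** In the last picture the bottle, tray and screwdriver look to be where they started.

Some checks disagreed:
- The two cameras differ by about 3 mm in y, so I used the average. The arm hides the spot from the top camera, so tip against spot was checked in the scene camera only.
- The gauge's silhouette fit was poor in yaw, so I took the yaw from the stand's edges instead.

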